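# Clip the blue caddy shelf onto the slotted upright

### The arm

A 6-joint arm with a two-finger parallel gripper is mounted at the origin on the work surface. World frame = base frame: x ahead of the robot, y to its left, z up, the work surface at z = 0. Lengths are in m, angles in rad, forces in N, time in s.
With the tool pointing down it reaches from about 0.3 to 0.875 m from the base axis. Payload 6.4 kg.
Tool frame: the origin (TCP) lies midway between the tips of the shut fingers; the grasp point (between the pads) lies ctrl.grip_point_offset behind it (ctrl.grip_point_offset is the distance from the TCP to the grasp point, in m); z points along the fingers, y is the direction in which the jaws open and shut (so a half turn about z gives the same grasp; the last joint's range is limited). The gripper opens to 85 mm and grips with 20 to 120 N. Pads are 22 mm wide; open, the fingers measure 114 mm over their backs; the gripper's body (76 mm by 85 mm) begins 54 mm behind the grasp point. The pads swing forward as they close: fully open they stand 13 mm farther back than shut.
Start: joints at [1.056, 0.181, 1.607, -0, 1.354, -0.206], TCP at [0.175, 0.548, 0.231] pointing down, gripper open.
Joint ranges: [-2.99, 2.99], [-0.89, 2.07], [0.3, 2.58], [-1.14, 4.28], [0, 2.63], [-3.12, 3.12]. Speed limits (rad/s): [2.57, 2.57, 3.01, 3.14, 3.14, 3.14].

### API

Orientations are given as a unit quaternion [w, x, y, z].
In Python, from bench import ctrl, viewer gives the robot as it stands.
- The arm moves only by the shell command python3 -m handwheel 'ROWS' [OPENING]. ROWS is JSON, a list of rows, each an object with "travel": the shift along the tool's x, y, z as a fraction of full scale, a list of three; "dr": the turn, a rotation vector about the tool's x, y, z as a fraction of full scale, a list of three. A call has 1 to 20 rows; each row shifts and turns the pose as measured when the row begins, along the tool's axes as they then stand; what a row does not reach is not made up. Full scale, the value 1, is 150 mm for a shift and 30 degrees for a turn. A row lasts 1/12 s, in which the tool goes at most 41.7 mm and 7.16 degrees, less where a joint would pass 70% of its speed; a pose out of reach is approached as far as the arm can. A call with a number of a shift or a turn outside -1 to 1 is refused whole. A call with a gripper value outside its range is refused whole. OPENING is the opening, from -1 (shut) to 1 (fully open), set as the call begins (- or left out, the last holds). The fingers move at their own pace and stop on an object; the grip force is fixed at half the most. Time passes only in rows, so rows that do not move let the fingers close. It gives the time, the measured TCP pose, the force and the opening at its end, in the units of the state.
- ctrl.get_obs(): the state, without advancing time (a new reading comes with each control period).
- viewer.camera(name): name is "scene" or "top"; returns the picture (480x640x3 uint8, red, green, blue); there is no depth.
- viewer.get_calibration(name): a dict with "camera_matrix" (3x3 intrinsics, pixels), "R" (3x3) and "t" (3): a world point X has camera coordinates R X + t. Camera axes: x right, y down, z forward; pixel columns grow to the right and rows downward; lengths in m; the calibration is good to about 2 mm. A picture is of the moment at which its call begins. get_calibration takes no time and is no camera call.
- ctrl.hand_in(): hands the job in, once; it reports no verdict.
The state is a dict: "time_s": time; "q": joint angles; "dq": joint speeds; "joint_efforts": joint torques, N m; "eef_pos": TCP position; "eef_rot": TCP orientation; "wrist_force": force on the tool from outside, world axes, zero at the start; "torque": the same for the moment, N m; "opening": opening from 0.0 (shut) to 1.0 (fully open).
Only numpy, scipy, OpenCV 4.12 (cv2) and the standard library are available. Lean on these libraries where they do the work, as an engineer would, in place of code of your own. Each camera call takes 0.05 s, during which the arm holds its last target. There are 200 camera calls.

### The job

Take the blue caddy shelf with the two steel claws by its fin, put both claws through the two slots in the front of the slotted steel upright, and press it down until it is fully home and the orange catch springs out over the top of its back plate. Let go, leaving it hanging level there, and leave the white caddy, the jar and the tin where they stand.

Things in the scene. Friction and masses are not known exactly. Their poses are not given: they have to be found in the camera images.
- caddy: Blue caddy shelf with two steel claws, about 0.3 kg, standing on its deck. Origin: centre of the deck's underside; z up, x towards its back plate and claws, y across. Deck 100 (x) by 110 (y) mm with 20 mm high rims. Back plate 110 mm wide, 5 thick, 88 high, its rear face at x = +50.
- fin (a point): Centre of the top of the caddy's upright grip fin (caddy x = -12, y = 0, z = +105 mm); axes as the caddy's. The fin is 14 mm thick (y), 40 mm long (x) and reaches down to the deck; it is gripped from above.
- hook (a point): Point on the rear face of the caddy's back plate, midway between the claws, level with the underside of their stems (caddy 50, 0, 60 mm); axes as the caddy's. Claws: 14 mm wide, at y = -40 and +40, stems 8 mm thick; each reaches 22 mm behind the plate and its tip turns down to 16 mm below this point, leaning away from the plate.
- upright: Fixed steel upright on the counter. Origin: centre of its width, at counter height, 6 mm behind the front face; x points from the front face into it, y across, z up. Front panel 150 mm wide, 195 high, 6 thick, open behind; its 10 mm high foot reaches 14 mm in front of the face. Two slots, each 36 mm wide (y 22 to 58 mm either side) and 46 mm tall (z 130 to 176).
- seat (a point): Point on the upright's front face midway between the slots, level with their lower edges; axes as the upright's. Site hook lies here when the caddy is home. The claws enter along x with hook 16 to 38 mm above this point (27 best) and within 11 mm sideways; with the plate against the face the caddy then goes straight down to z = 0.
- catch (a joint): Orange round-nosed sprung catch, 28 mm wide, 12 tall, centred 36 mm above point seat, standing 10 mm out of the face. 0 m = fully out; grows as it is pushed in (3 N at first, 8 N at 10 mm, then flush). The back plate pushes it in as the claws enter; it springs out over the plate's top edge, 2 mm above it, when the caddy is home.
- plain_caddy: White plastic caddy, same shape as the blue one but with no claws: not to be used. Origin: centre of the underside.
- jar: Closed glass jar, 68 mm across, 105 mm tall, standing on the counter. Origin: centre of the underside.
- tin: Closed aluminium tin, 75 mm across, 80 mm tall, standing on the counter. Origin: centre of the underside.
Things that resemble listed ones, but are neither listed nor needed, are in the scene too. Leave any brown or yellow look-alike of the caddy alone.

How it is judged:
On the way:
1. both claws are through the slots, still above their lower edges (x of hook in the frame of seat above -0.012 m and z of hook in the frame of seat between 0.004 and 0.042 m and y of hook in the frame of seat between -0.016 and 0.016 m), for 0.05 s.
At the end, for the whole second after the job is handed in: The blue caddy hangs still on the upright with the hook point at the seat point (within 8 mm in height, 16 mm sideways, 12 mm out of the face), upright within 8 degrees and square within 10 degrees, and the catch is out again (within 3 mm) over the back plate (x of hook in the frame of seat between -0.012 and 0.008 m and y of hook in the frame of seat between -0.016 and 0.016 m and z of hook in the frame of seat between -0.008 and 0.008 m and value of joint catch below 0.003 m and angle between caddy's own z axis and vertical below 0.14 rad and angle between the x axis of caddy and the x axis of seat, either way round below 0.17 rad and linear speed of caddy below 0.02 m/s); the robot touches nothing.
It fails at once if the white caddy, the jar or the tin is moved by more than 20 mm (distance of any of plain_caddy, jar, tin from where it was at the start of the episode above 0.02 m).
It also fails if it takes over 42 s, if anything falls off the work surface, if the arm or the gripper's body presses on something with over 40 N, if the wrist force passes 120 N, or if a joint passes its speed limit or range.

## Working session

There is one attempt and no reset: what is moved stays moved. The work goes in short steps, Python scripts to look and compute and a shell command to move; the robot and the scene stay as the last step left them, time stands still between calls to the robot, and variables do not carry over. Pictures are saved under pics/ and viewed, about 8 in all and at most 12, crops included, and the job is handed in when it is done.

```bash
ls; mkdir -p pics; python3 - <<'E'
from bench import ctrl, viewer
import cv2
print(ctrl.get_obs(), ctrl.grip_point_offset)
for n in("scene","top"):
    cv2.imwrite(f"pics/{n}0.png",viewer.camera(n)[:,:,::-1]); c=viewer.get_calibration(n); print(n,{k:v.round(3).tolist() if hasattr(v,'round') else v for k,v in c.items()})
E
```

```text
pics
{'time_s': 0.0, 'q': array([ 1.05568135e+00,  1.81551414e-01,  1.60800803e+00,  3.62999448e-07,
        1.35377337e+00, -2.06305261e-01]), 'dq': array([ 4.80025174e-04, -7.48071966e-04, -3.59446769e-05, -2.05884602e-03,
        1.78248117e-04, -3.92918872e-04]), 'joint_efforts': array([ 7.24280744e-05, -4.44870615e+01, -3.51334870e+01, -2.16390004e-04,
        8.99769890e-03,  2.82054572e-06]), 'eef_pos': array([0.17446854, 0.54731998, 0.2303783 ]), 'eef_rot': array([-3.07250693e-04,  1.53792046e-01,  9.88102854e-01, -8.14024563e-04]), 'wrist_force': array([ 0.64076126,  0.16146717, -0.86927877]), 'torque': array([ 0.00713882, -0.01618411,  0.06176102]), 'opening': 0.9988169471020267} 0.0187
scene {'camera_matrix': [[463.872, 0.0, 323.19], [0.0, 463.872, 234.377], [0.0, 0.0, 1.0]], 'R': [[-0.892, 0.451, -0.021], [0.296, 0.55, -0.781], [-0.341, -0.703, -0.624]], 't': [0.438, -0.149, 1.33]}
top {'camera_matrix': [[586.445, 0.0, 321.388], [0.0, 586.445, 243.321], [0.0, 0.0, 1.0]], 'R': [[0.011, -1.0, -0.0], [-0.98, -0.011, -0.198], [0.198, 0.002, -0.98]], 't': [0.092, 0.542, 1.622]}
```

View pics/scene0.png

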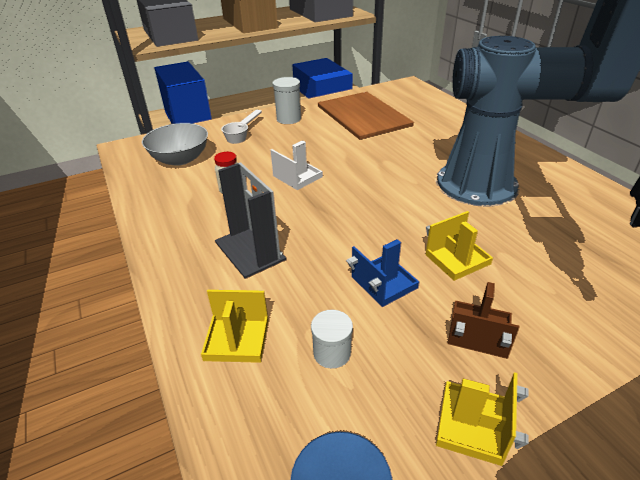

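View pics/top0.png

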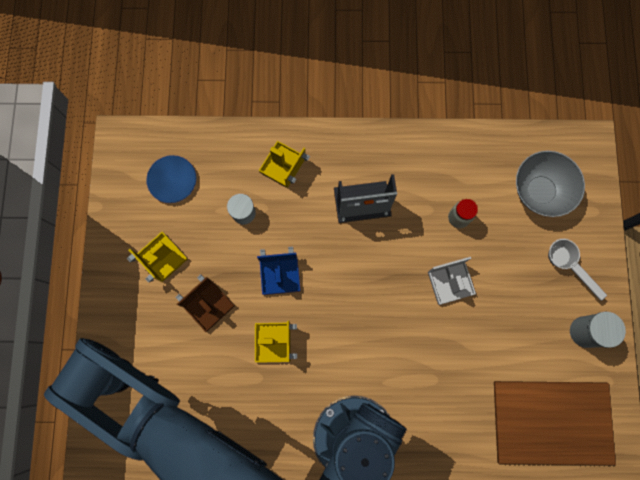

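Scene view: the blue caddy with steel claws is at about (383,275) and the upright, seen from behind, at (250,220). In the top view they are at (280,273) and (365,200), and the caddy's claws point roughly +x, towards the upright. I'll enlarge both.

```bash
python3 - <<'E'
import cv2,numpy as np
t=cv2.imread("pics/top0.png");s=cv2.imread("pics/scene0.png")
r=lambda i,x,y,w,h:cv2.resize(i[y:y+h,x:x+w],(400,300),interpolation=cv2.INTER_CUBIC)
a=np.hstack([r(t,325,165,80,60),r(t,240,240,80,60)]);b=np.hstack([r(s,180,150,160,120),r(s,335,230,93,70)])
cv2.imwrite("pics/crop0.png",np.vstack([a,b]))
m=cv2.inRange(cv2.cvtColor(t,cv2.COLOR_BGR2HSV),(105,120,30),(130,255,255))
n,l,st,c=cv2.connectedComponentsWithStats(m);print([(st[i].tolist(),c[i].round(1).tolist()) for i in range(1,n) if st[i,4]>60])
E
```

```text
[([147, 156, 49, 46, 1752], [171.0, 178.7]), ([258, 253, 42, 41, 1414], [279.2, 273.3])]
```

View pics/crop0.png

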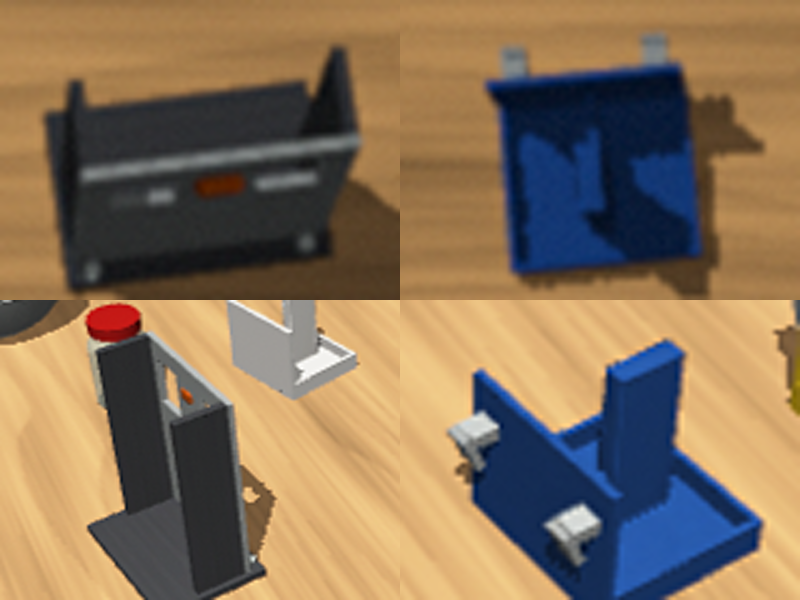

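```bash
cat > h.py <<'E'
from bench import ctrl, viewer
import numpy as np, cv2
from scipy.spatial.transform import Rotation as Ro
def ray(cam,px,z):
    c=viewer.get_calibration(cam);K,R,t=(np.array(c[k]) for k in("camera_matrix","R","t"))
    C=-R.T@t; d=R.T@np.linalg.solve(K,[px[0],px[1],1.]); return C+d*(z-C[2])/d[2]
def proj(cam,X):
    c=viewer.get_calibration(cam);K,R,t=(np.array(c[k]) for k in("camera_matrix","R","t"))
    p=K@(R@np.array(X)+t); return p[:2]/p[2]
E
python3 - <<'E'
from h import *
def seg(cam,a,b,z):
    A,B=ray(cam,a,z),ray(cam,b,z); d=A-B   # a = +y end
    print(cam,z,A.round(4),B.round(4),"mid",((A+B)/2).round(4),"len",np.linalg.norm(d).round(4),"yaw",np.degrees(np.arctan2(-d[0],d[1])).round(1))
print("upright");seg("top",(341.2,200.8),(396.8,194),.195);seg("scene",(273.2,192),(240.8,164),.195)
print("caddy back top");seg("top",(257.6,256.6),(296,253.2),.088)
print("deck front z=.02/0");seg("top",(262.6,294),(300,290.4),.0)
seg("scene",(335+215*.2325,230+195*.2333),(335+73*.2325,230+72*.2333),.088)
print("fin top",ray("scene",(392.7,244.7),.105))
E
```

```text
upright
top 0.195 [0.628  0.0464 0.195 ] [ 0.6484 -0.1014  0.195 ] mid [ 0.6382 -0.0275  0.195 ] len 0.1491 yaw 7.9
scene 0.195 [0.6282 0.0514 0.195 ] [ 0.6497 -0.091   0.195 ] mid [ 0.639  -0.0198  0.195 ] len 0.144 yaw 8.6
caddy back top
top 0.088 [0.4942 0.2752 0.088 ] [0.505  0.1684 0.088 ] mid [0.4996 0.2218 0.088 ] len 0.1074 yaw 5.8
deck front z=.02/0
top 0.0 [0.3998 0.267  0.    ] [0.4115 0.1587 0.    ] mid [0.4056 0.2128 0.    ] len 0.109 yaw 6.2
scene 0.088 [0.4934 0.278  0.088 ] [0.5073 0.1714 0.088 ] mid [0.5004 0.2247 0.088 ] len 0.1075 yaw 7.4
fin top [0.44024245 0.22259646 0.105     ]
```

```bash
cat >> h.py <<'E'
def go(p,yaw,note=""):
    "tool-frame travel and turn (in full-scale units) to reach TCP p with tool x at yaw+180 deg, pointing down"
    o=ctrl.get_obs(); q=o["eef_rot"]; R=Ro.from_quat([q[1],q[2],q[3],q[0]])
    T=Ro.from_euler('z',yaw,degrees=True)*Ro.from_matrix(np.diag([-1.,1,-1]))
    print(note,"t",round(o["time_s"],2),"tcp",o["eef_pos"].round(4),"F",o["wrist_force"].round(1),"open",round(o["opening"],3))
    print(" travel",(R.inv().apply(np.array(p)-o["eef_pos"])/.15).round(3),"dr",((R.inv()*T).as_rotvec(degrees=True)/30).round(3),
     "| travel after turn",(T.inv().apply(np.array(p)-o["eef_pos"])/.15).round(3))
E
python3 -c "
from h import *
go([.439,.219,.16],6.2)"
```

```text
t 0.1 tcp [0.1745 0.5474 0.2305] F [ 0.1 -0.5 -0.5] open 1.0
 travel [-2.345 -1.549  0.471] dr [-0.003 -0.001 -0.796] | travel after turn [-1.517 -2.367  0.47 ]
```

```bash
python3 -m handwheel '[{"travel":[0,0,0],"dr":[0,0,-0.2]},{"travel":[0,0,0],"dr":[0,0,-0.2]},{"travel":[0,0,0],"dr":[0,0,-0.2]},{"travel":[0,0,0],"dr":[0,0,-0.2]},{"travel":[-0.13,-0.2,0],"dr":[0,0,0]},{"travel":[-0.13,-0.2,0],"dr":[0,0,0]},{"travel":[-0.13,-0.2,0],"dr":[0,0,0]},{"travel":[-0.13,-0.2,0],"dr":[0,0,0]},{"travel":[-0.13,-0.2,0],"dr":[0,0,0]},{"travel":[-0.13,-0.2,0],"dr":[0,0,0]},{"travel":[-0.13,-0.2,0],"dr":[0,0,0]},{"travel":[-0.13,-0.2,0],"dr":[0,0,0]},{"travel":[-0.13,-0.2,0],"dr":[0,0,0]},{"travel":[-0.13,-0.2,0],"dr":[0,0,0]},{"travel":[-0.13,-0.2,0],"dr":[0,0,0]},{"travel":[0,0,0],"dr":[0,0,0]}]' 1 
python3 -c "
from h import *
go([.439,.219,.16],6.2)"
```

```text
time_s: 1.43
eef_pos: [0.4363, 0.2339, 0.2238]
eef_rot: [-0.004, -0.07, 0.998, -0.004]
wrist_force: [-0.3, 0.4, 0.7]
opening: 1.001
 t 1.43 tcp [0.4363 0.2339 0.2238] F [-0.3  0.4  0.7] open 1.001
 travel [-0.008 -0.097  0.426] dr [-0.016 -0.017  0.062] | travel after turn [-0.007 -0.1    0.426]
```

```bash
python3 -m handwheel '[{"travel":[-0.01,-0.05,0],"dr":[-0.016,-0.017,0.062]},{"travel":[0,-0.05,0.14],"dr":[0,0,0]},{"travel":[0,0,0.14],"dr":[0,0,0]},{"travel":[0,0,0.14],"dr":[0,0,0]},{"travel":[0,0,0.15],"dr":[0,0,0]},{"travel":[0,0,0],"dr":[0,0,0]}]'
python3 - <<'E'
from h import *
go([.439,.219,.0613],6.2)
s=viewer.camera("scene")[:,:,::-1];t=viewer.camera("top")[:,:,::-1]
r=lambda i,x,y,w,h:cv2.resize(i[y:y+h,x:x+w],(400,300),interpolation=cv2.INTER_CUBIC)
cv2.imwrite("pics/g1.png",np.hstack([r(s,320,170,160,120),r(t,230,220,120,90)]))
E
```

```text
time_s: 1.93
eef_pos: [0.4414, 0.2162, 0.1356]
eef_rot: [0.001, -0.049, 0.999, 0.001]
wrist_force: [-1.1, -0.1, -0.4]
opening: 1.002
 t 1.93 tcp [0.4414 0.2162 0.1356] F [-1.1 -0.1 -0.4] open 1.002
 travel [0.015 0.02  0.495] dr [ 0.002  0.003 -0.019] | travel after turn [0.014 0.02  0.495]
```

View pics/g1.png

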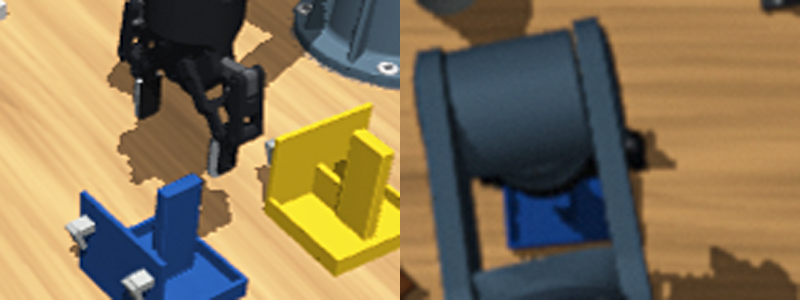

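The left (scene) crop shows the open fingers straddling the fin top at about (180,182), so I descend and grip.

```bash
python3 -m handwheel '[{"travel":[0.015,0.02,0.12],"dr":[0,0,-0.02]},{"travel":[0,0,0.13],"dr":[0,0,0]},{"travel":[0,0,0.13],"dr":[0,0,0]},{"travel":[0,0,0.12],"dr":[0,0,0]},{"travel":[0,0,0],"dr":[0,0,0]}]'
python3 -m handwheel '[{"travel":[0,0,0],"dr":[0,0,0]},{"travel":[0,0,0],"dr":[0,0,0]},{"travel":[0,0,0],"dr":[0,0,0]},{"travel":[0,0,0],"dr":[0,0,0]},{"travel":[0,0,0],"dr":[0,0,0]},{"travel":[0,0,0],"dr":[0,0,0]},{"travel":[0,0,0],"dr":[0,0,0]},{"travel":[0,0,0],"dr":[0,0,0]},{"travel":[0,0,0],"dr":[0,0,0]},{"travel":[0,0,0],"dr":[0,0,0]}]' -1
python3 -c "
from h import *
go([.439,.219,.0613],6.2)"
```

```text
time_s: 2.45
eef_pos: [0.4495, 0.2234, 0.0723]
eef_rot: [0.012, -0.056, 0.998, 0.003]
wrist_force: [-0.0, 0.6, 0.5]
opening: 0.999
time_s: 3.28
eef_pos: [0.4541, 0.2252, 0.0807]
eef_rot: [0.017, -0.056, 0.998, 0.004]
wrist_force: [0.6, 1.2, 0.2]
opening: 0.152
 t 3.28 tcp [0.4541 0.2252 0.0807] F [0.6 1.2 0.2] open 0.152
 travel [ 0.109 -0.031  0.126] dr [0.01  0.067 0.009] | travel after turn [ 0.105 -0.031  0.13 ]
```

```bash
python3 -m handwheel '[{"travel":[0,0,0],"dr":[0,0,0]},{"travel":[0,0,0],"dr":[0,0,0]},{"travel":[0,0,0],"dr":[0,0,0]},{"travel":[0,0,0],"dr":[0,0,0]}]' 0.2
python3 -m handwheel '[{"travel":[0.1,-0.03,0.1],"dr":[0.01,0.067,0]},{"travel":[0,0,0.05],"dr":[0,0,0]},{"travel":[0,0,0],"dr":[0,0,0]}]'
python3 -c "
from h import *
go([.439,.219,.0613],6.2)"
python3 -m handwheel '[{"travel":[0,0,0],"dr":[0,0,0]},{"travel":[0,0,0],"dr":[0,0,0]},{"travel":[0,0,0],"dr":[0,0,0]},{"travel":[0,0,0],"dr":[0,0,0]}]'
python3 -c "
from h import *
go([.439,.219,.0613],6.2)"
```

```text
time_s: 3.62
eef_pos: [0.4545, 0.2253, 0.081]
eef_rot: [0.018, -0.056, 0.998, 0.004]
wrist_force: [-0.1, 0.5, -0.8]
opening: 0.601
time_s: 3.87
eef_pos: [0.4397, 0.2188, 0.0564]
eef_rot: [-0.001, -0.056, 0.998, -0.0]
wrist_force: [-0.4, -0.5, 0.1]
opening: 0.595
 t 3.87 tcp [0.4397 0.2188 0.0564] F [-0.4 -0.5  0.1] open 0.595
 travel [ 0.005  0.002 -0.033] dr [-0.    -0.003  0.009] | travel after turn [ 0.005  0.002 -0.033]
time_s: 4.2
eef_pos: [0.4383, 0.2183, 0.0545]
eef_rot: [-0.003, -0.056, 0.998, -0.0]
wrist_force: [0.6, -0.3, -0.2]
opening: 0.598
 t 4.2 tcp [0.4383 0.2183 0.0545] F [ 0.6 -0.3 -0.2] open 0.598
 travel [-0.005  0.004 -0.046] dr [-0.001 -0.011  0.008] | travel after turn [-0.005  0.004 -0.045]
```

```bash
python3 -m handwheel '[{"travel":[0,0,-0.02],"dr":[0,-0.01,0]},{"travel":[0,0,0],"dr":[0,0,0]},{"travel":[0,0,0],"dr":[0,0,0]},{"travel":[0,0,0],"dr":[0,0,0]},{"travel":[0,0,0],"dr":[0,0,0]},{"travel":[0,0,0],"dr":[0,0,0]},{"travel":[0,0,0],"dr":[0,0,0]},{"travel":[0,0,0],"dr":[0,0,0]}]' -1
python3 -c "
from h import *
go([.439,.219,.0613],6.2)"
python3 -m handwheel '[{"travel":[0,0,-0.2],"dr":[0,0,0]},{"travel":[0,0,-0.2],"dr":[0,0,0]},{"travel":[0,0,-0.2],"dr":[0,0,0]},{"travel":[0,0,-0.1],"dr":[0,0,0]},{"travel":[0,0,0],"dr":[0,0,0]},{"travel":[0,0,0],"dr":[0,0,0]}]'
python3 - <<'E'
from h import *
go([.439,.219,.18],6.2)
s=viewer.camera("scene")[:,:,::-1];t=viewer.camera("top")[:,:,::-1]
cv2.imwrite("pics/s2.png",s);cv2.imwrite("pics/t2.png",t)
r=lambda i,x,y,w,h:cv2.resize(i[y:y+h,x:x+w],(400,300),interpolation=cv2.INTER_CUBIC)
cv2.imwrite("pics/g2.png",np.hstack([r(s,340,140,120,90),r(t,230,200,120,90)]))
E
```

```text
time_s: 4.87
eef_pos: [0.4388, 0.2187, 0.0586]
eef_rot: [0.001, -0.056, 0.998, -0.0]
wrist_force: [-0.3, 0.9, -1.7]
opening: 0.162
 t 4.87 tcp [0.4388 0.2187 0.0586] F [-0.3  0.9 -1.7] open 0.162
 travel [-0.001  0.002 -0.018] dr [-0.     0.004  0.009] | travel after turn [-0.001  0.002 -0.018]
time_s: 5.37
eef_pos: [0.4345, 0.2175, 0.1633]
eef_rot: [-0.005, -0.056, 0.998, -0.001]
wrist_force: [-0.5, 0.1, -4.2]
opening: 0.154
 t 5.37 tcp [0.4345 0.2175 0.1633] F [-0.5  0.1 -4.2] open 0.154
 travel [-0.03   0.006 -0.112] dr [-0.003 -0.018  0.008] | travel after turn [-0.031  0.007 -0.112]
```

View pics/g2.png

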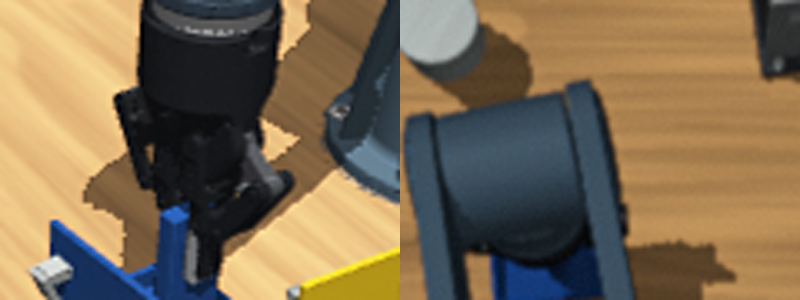

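```bash
python3 -c "
from h import *
go([.508,-.043,.156],8.2)"
```

```text
t 5.47 tcp [0.4339 0.2173 0.1622] F [ 0.3 -0.1 -3.6] open 0.157
 travel [-0.297 -1.78   0.041] dr [-0.003 -0.022 -0.059] | travel after turn [-0.241 -1.788  0.041]
```

```bash
python3 -m handwheel '[{"travel":[-0.03,-0.1,0],"dr":[0,-0.02,-0.06]},{"travel":[-0.03,-0.18,0],"dr":[0,0,0]},{"travel":[-0.03,-0.2,0],"dr":[0,0,0]},{"travel":[-0.03,-0.2,0],"dr":[0,0,0]},{"travel":[-0.03,-0.2,0],"dr":[0,0,0]},{"travel":[-0.03,-0.2,0],"dr":[0,0,0]},{"travel":[-0.03,-0.2,0],"dr":[0,0,0]},{"travel":[-0.03,-0.2,0],"dr":[0,0,0]},{"travel":[-0.02,-0.15,0],"dr":[0,0,0]},{"travel":[0,-0.08,0],"dr":[0,0,0]},{"travel":[0,0,0],"dr":[0,0,0]},{"travel":[0,0,0],"dr":[0,0,0]}]'
python3 -c "
from h import *
go([.508,-.043,.156],8.2)"
```

```text
time_s: 6.47
eef_pos: [0.4983, -0.0409, 0.1379]
eef_rot: [-0.019, -0.074, 0.997, 0.003]
wrist_force: [-0.3, 0.1, -3.4]
opening: 0.156
 t 6.47 tcp [ 0.4983 -0.0409  0.1379] F [-0.3  0.1 -3.4] open 0.156
 travel [-0.058 -0.022 -0.123] dr [ 0.017 -0.07   0.009] | travel after turn [-0.062 -0.023 -0.121]
```

```bash
python3 -m handwheel '[{"travel":[-0.06,-0.02,-0.12],"dr":[0.017,-0.07,0.01]},{"travel":[0,0,0],"dr":[0,0,0]},{"travel":[0,0,0],"dr":[0,0,0]}]'
python3 - <<'E'
from h import *
go([.508,-.043,.156],8.2)
s=viewer.camera("scene")[:,:,::-1];t=viewer.camera("top")[:,:,::-1]
cv2.imwrite("pics/s3.png",s);cv2.imwrite("pics/t3.png",t)
r=lambda i,x,y,w,h:cv2.resize(i[y:y+h,x:x+w],(w*5,h*5),interpolation=cv2.INTER_CUBIC)
cv2.imwrite("pics/g3.png",np.vstack([r(s,200,140,160,70),r(t,310,165,160,50)]))
E
```

```text
time_s: 6.72
eef_pos: [0.5048, -0.04, 0.151]
eef_rot: [-0.004, -0.071, 0.997, 0.002]
wrist_force: [-1.1, -0.0, -3.2]
opening: 0.153
 t 6.72 tcp [ 0.5048 -0.04    0.151 ] F [-1.1 -0.  -3.2] open 0.153
 travel [-0.018 -0.023 -0.034] dr [ 0.009 -0.016 -0.   ] | travel after turn [-0.018 -0.023 -0.033]
```

View pics/g3.png

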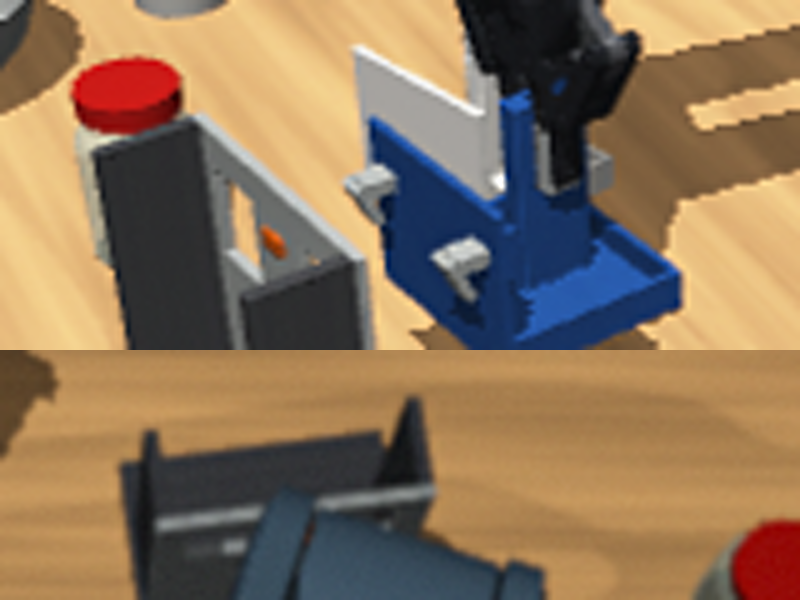

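```bash
python3 - <<'E'
from h import *
T=Ro.from_euler('z',8.2,degrees=True)
def pr(n,X): 
    p=proj("scene",X); print(n,((p-[200,140])*5).round(0), end=' ; ')
tcp=np.array([.5048,-.04,.151]); hook0=tcp+T.apply([.061,0,.0014])
c=lambda x,y,z: hook0+T.apply([x,y,z])
for y in(-.055,.055): pr(f"plate top rear {y}",c(0,y,.028)); pr(f"bottom {y}",c(0,y,-.06))
for y in(-.04,.04): pr(f"\nclaw outer end top mid {y}",c(.022,y,.008)); pr("tip low",c(.022,y,-.016))
seat=np.array([.638,-.0245,.13]); u=lambda x,y,z: seat+T.apply([x,y,z])
for y in(-.075,.075): pr(f"\nupright top front {y}",u(0,y,.065)); pr("back",u(.006,y,.065))
for y in(-.058,-.022): pr(f"\nslot back top {y}",u(.006,y,.046));pr("bottom",u(.006,y,0))
print(hook0)
E
```

```text
plate top rear -0.055 [368. 112.] ; bottom -0.055 [384. 270.] ; plate top rear 0.055 [496. 214.] ; bottom 0.055 [506. 376.] ; 
claw outer end top mid -0.04 [347. 178.] ; tip low [352. 221.] ; 
claw outer end top mid 0.04 [438. 254.] ; tip low [441. 299.] ; 
upright top front -0.075 [201. 112.] ; back [189. 116.] ; 
upright top front 0.075 [367. 257.] ; back [354. 262.] ; 
slot back top -0.058 [211. 168.] ; bottom [224. 253.] ; 
slot back top -0.022 [249. 201.] ; bottom [261. 287.] ; [ 0.56517635 -0.03129964  0.1524    ]
```

```bash
python3 -m handwheel '[{"travel":[-0.02,-0.02,-0.04],"dr":[0.01,-0.016,0]},{"travel":[0,0,0],"dr":[0,0,0]}]'
python3 -c "
from h import *
go([.5766,-.0333,.156],8.2)"
```

```text
time_s: 6.98
eef_pos: [0.5082, -0.0416, 0.1566]
eef_rot: [-0.0, -0.073, 0.997, -0.0]
wrist_force: [0.5, 0.2, -3.4]
opening: 0.154
 t 6.98 tcp [ 0.5082 -0.0416  0.1566] F [ 0.5  0.2 -3.4] open 0.154
 travel [-0.459 -0.011  0.004] dr [-0.001 -0.001  0.004] | travel after turn [-0.459 -0.01   0.004]
```

```bash
python3 -m handwheel '[{"travel":[-0.06,0,0],"dr":[0,0,0]},{"travel":[-0.06,0,0],"dr":[0,0,0]},{"travel":[-0.06,0,0],"dr":[0,0,0]},{"travel":[0,0,0],"dr":[0,0,0]}]'
python3 -c "
from h import *
go([.5766,-.0333,.156],8.2)"
```

```text
time_s: 7.32
eef_pos: [0.5375, -0.0368, 0.1565]
eef_rot: [-0.0, -0.073, 0.997, -0.0]
wrist_force: [-0.2, -0.8, -2.8]
opening: 0.155
 t 7.32 tcp [ 0.5375 -0.0368  0.1565] F [-0.2 -0.8 -2.8] open 0.155
 travel [-0.261 -0.015  0.003] dr [-0.001 -0.     0.004] | travel after turn [-0.261 -0.014  0.003]
```

```bash
python3 -m handwheel '[{"travel":[-0.05,-0.01,0],"dr":[0,0,0]},{"travel":[-0.05,0,0],"dr":[0,0,0]},{"travel":[-0.05,0,0],"dr":[0,0,0]},{"travel":[0,0,0],"dr":[0,0,0]}]'
python3 - <<'E'
from h import *
go([.5766,-.0333,.156],8.2)
s=viewer.camera("scene")[:,:,::-1]
cv2.imwrite("pics/g4.png",cv2.resize(s[140:240,200:340],(700,500),interpolation=cv2.INTER_CUBIC))
E
```

```text
time_s: 7.65
eef_pos: [0.563, -0.0346, 0.1558]
eef_rot: [-0.0, -0.073, 0.997, -0.0]
wrist_force: [0.6, 0.0, -2.0]
opening: 0.158
 t 7.65 tcp [ 0.563  -0.0346  0.1558] F [ 0.6  0.  -2. ] open 0.158
 travel [-0.091 -0.004 -0.002] dr [-0.    -0.002  0.005] | travel after turn [-0.091 -0.004 -0.002]
```

View pics/g4.png

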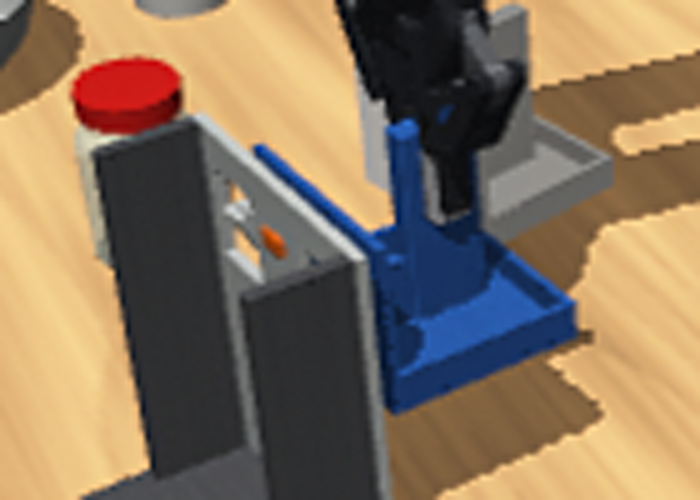

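The −y claw is visible entering its slot at (240,215), with clearance above and below. No contact force, so I push on.

```bash
python3 -m handwheel '[{"travel":[-0.05,0,0],"dr":[0,0,0]},{"travel":[-0.05,0,0],"dr":[0,0,0]},{"travel":[-0.05,0,0],"dr":[0,0,0]},{"travel":[-0.03,0,0],"dr":[0,0,0]}]'
python3 -c "
from h import *
go([.5766,-.0333,.156],8.2)"
```

```text
time_s: 8.03
eef_pos: [0.5741, -0.0316, 0.152]
eef_rot: [-0.021, -0.073, 0.997, 0.001]
wrist_force: [-15.9, -3.5, 5.7]
opening: 0.157
 t 8.03 tcp [ 0.5741 -0.0316  0.152 ] F [-15.9  -3.5   5.7] open 0.157
 travel [-0.014 -0.013 -0.028] dr [ 0.009 -0.082  0.005] | travel after turn [-0.015 -0.013 -0.027]
```

```bash
python3 -m handwheel '[{"travel":[-0.03,0,0],"dr":[0,-0.08,0]},{"travel":[-0.03,0,0],"dr":[0,-0.04,0]},{"travel":[-0.03,0,0],"dr":[0,-0.02,0]}]'
python3 - <<'E'
from h import *
go([.5766,-.0333,.130],8.2)
s=viewer.camera("scene")[:,:,::-1]
cv2.imwrite("pics/g5.png",cv2.resize(s[140:240,200:340],(700,500),interpolation=cv2.INTER_CUBIC))
E
```

```text
time_s: 8.28
eef_pos: [0.5739, -0.0312, 0.1471]
eef_rot: [-0.002, -0.073, 0.997, 0.004]
wrist_force: [-17.6, -4.0, 5.3]
opening: 0.154
 t 8.28 tcp [ 0.5739 -0.0312  0.1471] F [-17.6  -4.    5.3] open 0.154
 travel [-0.016 -0.018  0.114] dr [ 0.016 -0.008  0.005] | travel after turn [-0.015 -0.017  0.114]
```

View pics/g5.png

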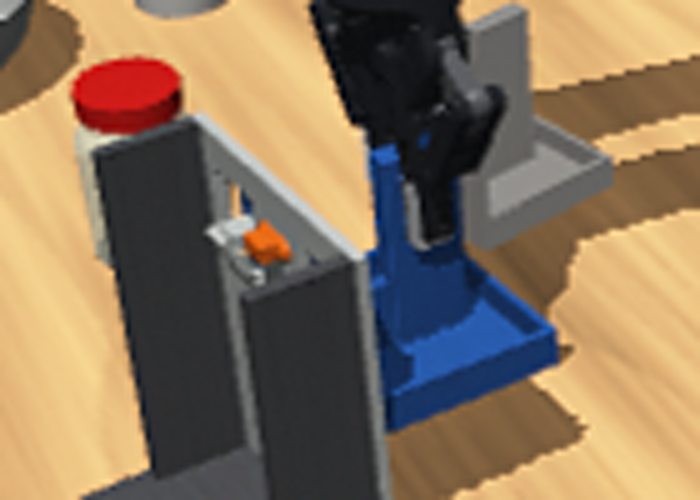

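Both claws are through: the −y claw is at (230,230) and the catch at (268,243) is pushed in. Now I press down.

```bash
python3 -m handwheel '[{"travel":[-0.02,0,0.04],"dr":[0,-0.01,0]},{"travel":[-0.02,0,0.04],"dr":[0,-0.01,0]},{"travel":[-0.02,0,0.04],"dr":[0,-0.01,0]}]'
python3 -c "
from h import *
go([.5766,-.0333,.1286],8.2)"
```

```text
time_s: 8.58
eef_pos: [0.5744, -0.0306, 0.1277]
eef_rot: [-0.005, -0.072, 0.997, 0.005]
wrist_force: [-32.3, 5.6, 51.8]
opening: 0.159
 t 8.58 tcp [ 0.5744 -0.0306  0.1277] F [-32.3   5.6  51.8] open 0.159
 travel [-0.012 -0.02  -0.006] dr [ 0.021 -0.019  0.002] | travel after turn [-0.012 -0.02  -0.006]
```

```bash
python3 -m handwheel '[{"travel":[0,0,0],"dr":[0,0,0]},{"travel":[0,0,0],"dr":[0,0,0]}]'
python3 - <<'E'
from h import *
go([.5766,-.0333,.1286],8.2)
s=viewer.camera("scene")[:,:,::-1]
cv2.imwrite("pics/g6.png",cv2.resize(s[140:240,200:340],(700,500),interpolation=cv2.INTER_CUBIC))
E
```

```text
time_s: 8.75
eef_pos: [0.5743, -0.0307, 0.1283]
eef_rot: [-0.006, -0.072, 0.997, 0.005]
wrist_force: [-0.4, 0.6, -2.6]
opening: 0.154
 t 8.75 tcp [ 0.5743 -0.0307  0.1283] F [-0.4  0.6 -2.6] open 0.154
 travel [-0.012 -0.019 -0.002] dr [ 0.021 -0.021  0.002] | travel after turn [-0.012 -0.019 -0.002]
```

View pics/g6.png

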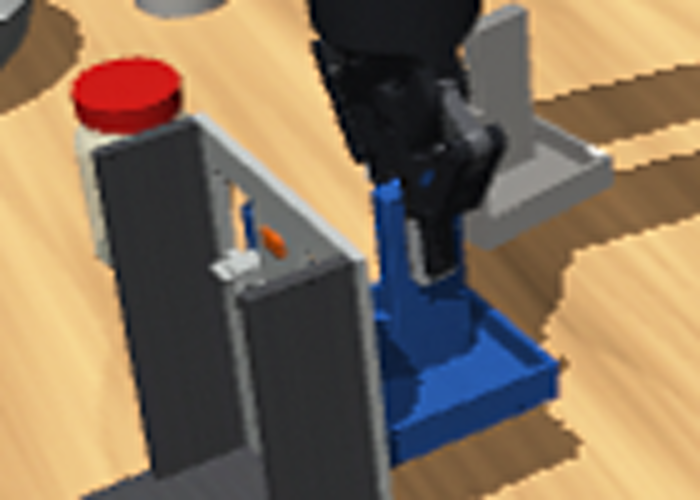

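The catch at (272,242) has sprung back to its out position and the claw at (235,265) sits on the slot's lower edge. I release and lift.

```bash
python3 -m handwheel '[{"travel":[0,0,0],"dr":[0,0,0]},{"travel":[0,0,0],"dr":[0,0,0]},{"travel":[0,0,0],"dr":[0,0,0]},{"travel":[0,0,0],"dr":[0,0,0]},{"travel":[0,0,0],"dr":[0,0,0]}]' 0.2
python3 -m handwheel '[{"travel":[0,0,-0.1],"dr":[0,0,0]},{"travel":[0,0,-0.15],"dr":[0,0,0]},{"travel":[0,0,-0.2],"dr":[0,0,0]},{"travel":[0,0,-0.2],"dr":[0,0,0]},{"travel":[0.1,0,-0.2],"dr":[0,0,0]},{"travel":[0.2,0,-0.1],"dr":[0,0,0]},{"travel":[0.2,0,0],"dr":[0,0,0]},{"travel":[0.2,0,0],"dr":[0,0,0]},{"travel":[0.2,0,0],"dr":[0,0,0]},{"travel":[0,0,0],"dr":[0,0,0]},{"travel":[0,0,0],"dr":[0,0,0]},{"travel":[0,0,0],"dr":[0,0,0]}]'
python3 - <<'E'
from h import *
go([.5766,-.0333,.1286],8.2)
s=viewer.camera("scene")[:,:,::-1];t=viewer.camera("top")[:,:,::-1]
r=lambda i,x,y,w,h:cv2.resize(i[y:y+h,x:x+w],(400,300),interpolation=cv2.INTER_CUBIC)
cv2.imwrite("pics/g7.png",np.hstack([r(s,200,140,140,105),r(t,310,170,120,90)]))
E
```

```text
time_s: 9.22
eef_pos: [0.5775, -0.031, 0.1303]
eef_rot: [-0.003, -0.072, 0.997, 0.004]
wrist_force: [0.5, -0.2, -0.1]
opening: 0.598
time_s: 10.22
eef_pos: [0.4413, -0.0523, 0.2823]
eef_rot: [0.0, -0.072, 0.997, 0.003]
wrist_force: [0.6, -0.7, 0.4]
opening: 0.6
 t 10.22 tcp [ 0.4413 -0.0523  0.2823] F [ 0.6 -0.7  0.4] open 0.6
 travel [-0.91  -0.01   1.026] dr [0.01  0.002 0.003] | travel after turn [-0.911 -0.003  1.025]
```

View pics/g7.png

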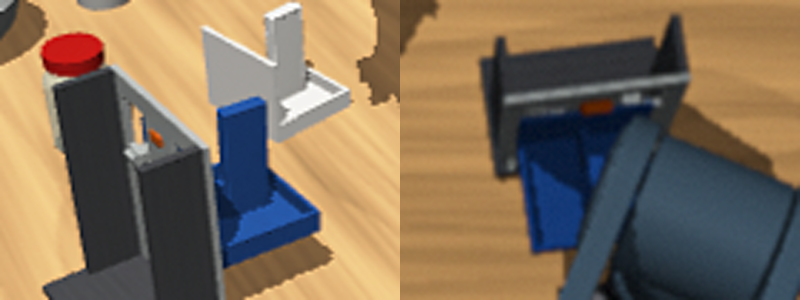

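Hanging square with the catch showing over the plate top at (597,107) in the top crop. I'll do one numeric check, then hand in.

```bash
python3 -c "
from h import *
print(ray('scene',(284.7,175.7),.175), 'expected .5766 -.0333')
print(ctrl.hand_in())"
```

```text
[ 0.57041917 -0.02733575  0.175     ] expected .5766 -.0333
the job is handed in; nothing more can be done
None
```

The blue caddy is hanging home on the upright, and I handed the job in at about 10.3 s of the 42 s allowed; no verdict came back.

**What I did:** I gripped the caddy by its fin and put both claws through the slots about 20 mm above their lower edges. I pressed it down until it bottomed at about 52 N, then let go and backed off. My first grip was too high because the arm drifted, so I opened and regripped deeper before lifting.

**Last checks:**
- **Seating:** The pictures show the caddy hanging level and square, with the catch out over the back plate. The white caddy and the jar look undisturbed. The tin was outside the last crops, and the arm did not pass over it.
- **Robot clear:** The gripper is well away from everything, with no force at the wrist.
- **Fin position:** A single-view estimate of the fin top disagreed with the expected home position by about 6 mm in x and 6 mm in y. It was a rough reading by eye, and the difference is inside the allowed limits.
- **Not measured:** I judged the catch's position and the caddy's tilt from the pictures only.

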